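# Find the high spot of a scooter tyre with a dial gauge

### The job

On the truing jig, slide the dial gauge along its rail by its knob, fully home against the rail's stop, so that its sprung plunger presses on the scooter tyre. Then turn the wheel by its crank knob until the tyre's bulge sits squarely at the plunger and the gauge reads highest. Leave it standing like that, gauge still home, and let go.

Things in the scene. Friction and masses are not known exactly. Their poses are not given: they have to be found in the camera images.
- jig: Truing jig fixed on the table: plate 180 x 340 x 12 mm with a scooter wheel (tyre radius 60 mm, 40 to 64 mm above the table) lying flat on an upright spindle, and a dial gauge on a rail. Origin: on the table under the wheel's axis; +y runs along the rail to the gauge, z up. The wheel turns endlessly either way, drags (3 N at its crank knob) and stays where left. Hub nut: up to 76 mm.
- high_spot (a point): Outermost point of the tyre's one bulge, 69 mm from the wheel's axis, 52 mm above the table, level with the plunger. From above, the bulge is a round lobe standing 9 mm out of the tyre, about 30 degrees to either side of this point. It starts at least 57 degrees from the plunger. The crank knob is right opposite, so it ends on the side away from the gauge. Its axes turn with the wheel.
- crank_knob (a point): Top centre of the wheel's crank knob: a free-spinning black upright sleeve, 20 mm in diameter, from 69 to 110 mm above the table, 40 mm from the wheel's axis. It runs on a circle about that axis as the wheel turns. Its axes turn with the wheel.
- gauge_knob (a point): Top centre of the gauge's knob: black upright cylinder, 20 mm in diameter, 73 to 105 mm above the table, 45 mm behind the centre of the dial (steel, 58 mm across, face up, top 65 mm above the table). The gauge slides only along the jig's y and stays where left; it starts 20 to 45 mm short of its stop, where this point has y = 175 mm in the jig's frame. Sliding takes 6 to 8 N.
- plunger (a joint): How far the gauge's sprung plunger is pushed in, in m: 0 when touching nothing, at most 0.020; the needle turns with it. With the gauge home: about 0.005 on the round tyre, 0.014 on the top of the bulge. It points from the gauge at the wheel's axis, along the jig's y, 52 mm above the table. Spring force 0.7 to 3.1 N.

How it is judged (in metres and radians):
On the way, in this order (a step that is already met when the one before it is completed fails the run):
1. the gauge is slid home (within 4 mm of its stop) and its plunger is pressed in at least 2 mm by the tyre (y of gauge_knob in the frame of jig below 0.179 m and value of joint plunger above 0.002 m), for 0.2 s.
2. with the gauge still home, the bulge's top is turned to within 13 mm sideways of the plunger's line and the plunger is pressed in more than 9 mm (y of gauge_knob in the frame of jig below 0.179 m and value of joint plunger above 0.009 m and x of high_spot in the frame of jig between -0.013 and 0.013 m and y of high_spot in the frame of jig above 0 m), for 0.2 s.
At the end, for the whole second after the job is handed in: The gauge stands within 4 mm of its stop, the top of the tyre's bulge is at the plunger (within 13 mm, 11 degrees, to either side of its line), the plunger is pressed in more than 9 mm, and it is at rest (all of step 2 and velocity of joint plunger between -0.005 and 0.005 m/s); the robot touches nothing.
It also fails if it takes over 45 s, if anything falls off the work surface, if the arm or the gripper's body presses on something with over 40 N, if the wrist force passes 120 N, or if a joint passes its speed limit or range.

### The arm

A 6-joint arm with a two-finger parallel gripper is mounted at the origin on the work surface. World frame = base frame: x ahead of the robot, y to its left, z up, the work surface at z = 0. Lengths are in m, angles in degrees, forces in N, time in s.
With the tool pointing down it reaches from about 0.4 to 0.825 m from the base axis. Payload 7 kg.
Tool frame: the origin (TCP) lies between the finger pads; the fingertips stand 19 mm ahead of it and the grasp point (between the pads) is the TCP; x points along the fingers, y is the direction in which the jaws open and shut, and the axes are right-handed (so a half turn about x gives the same grasp; the last joint's range is limited). The gripper opens to 88 mm and grips with 3 to 60 N. Pads are 19 mm wide; open, the fingers measure 130 mm over their backs; the gripper's body (78 mm by 193 mm) begins 47 mm behind the grasp point.
Start: joints at [-54.597, 20.546, 0.682, 0, -70.136, -16.507], TCP at [0.219, -0.639, 0.246] pointing down, gripper open.
Joint ranges: [-176.03, 176.03], [-82.01, 121.73], [-58.28, 71.71], [-173.87, 95.51], [-174.79, -0.11], [-173.66, 173.66]. Speed limits (degrees/s): [136.94, 136.94, 172.46, 180, 180, 180].

### API

Orientations are given as [roll, pitch, yaw] about the fixed x, y, z axes, in that order (R = Rz(yaw) Ry(pitch) Rx(roll)).
In Python, from plant import r gives the robot as it stands.
- The arm moves only by the tool send_rows, never from a script. Its argument "plan" is a list of rows, each a list of 2 entries, a list of its own where there are three numbers: the shift along the tool's x, y, z scaled (see below), then the turn, a rotation vector about the tool's x, y, z scaled (see below). A call has exactly 5 rows; each row is the pose to reach, as a shift and turn from the pose measured when the call began, along the tool's axes at that moment; what a row does not reach only later rows make up. The controller multiplies each number of a shift by 0.15 m and each number of a turn by pi/4 rad. A row lasts 1/10 s, in which the tool goes at most 50 mm and 8.59 degrees, less where a joint would pass 70% of its speed; a pose out of reach is approached as far as the arm can. A call with a number of a shift or a turn outside -1 to 1 is refused whole. A call with a gripper value outside its range is refused whole. "jaw" is the opening, from -1 (shut) to 1 (fully open), so that 0 is half open, set as the call begins (left out, the last holds). The fingers move at their own pace and stop on an object; "force" is the grip in N (left out, the last holds). Time passes only in rows, so rows that repeat a pose let the fingers close, or fill a call up. It gives the time, the measured TCP pose, the force and the opening at its end, in the units of the state.
- r.get_state(): the state, without advancing time (a new reading comes with each control period).
- r.capture(name): name is "scene" or "top" or "wrist"; returns a dict with "color" (400x640x3 uint8, red, green, blue), "range_z" (400x640 float32, m along the optical axis (not along the pixel's ray), 0 where there is no reading), "mtx" (3x3 intrinsics, pixels), "pose" (4x4, takes a point from camera to world coordinates). Camera axes: x right, y down, z forward; pixel columns grow to the right and rows downward; lengths in m; the calibration is good to about 2 mm. The wrist camera is an equidistant fisheye: a pixel r from the principal point sees the ray r / f radians off the axis. A picture is of the moment at which its call begins.
- r.close_job(): hands the job in, once; it reports no verdict.
Trained networks look in a picture, given as the dict that the camera call returned (one of the last four; its "shot" number tells which), for a name from the list of things; names that differ only in an ending like _2 or _b are one class to them, and where a whole thing is asked for, a point or a joint stands for the part that bears it (a point fixed in the world has none). Each returns a list of dicts, best first, with "score" (0 to 1); they miss things now and then, are a little off and sometimes report something else, mostly with a low value. They report only what shows in the picture. A call takes as long as a camera call.
- r.find_in(picture, target): "uv" ([column, row] in pixels, amid what is visible of it).
- r.trace(picture, target): "mask" (400x640 bool, what is visible of it) and "uv" ([column, row] in pixels, amid what is visible of it).
The state is a dict: "time_s": time; "joints": joint angles; "qd": joint speeds; "joint_torque": joint torques, N m; "tcp_pos": TCP position; "eef_rot": TCP orientation; "contact_force": force on the tool from outside, world axes, zero at the start; "moment": the same for the moment, N m; "gripper_width": finger opening in m.
Only numpy, scipy, OpenCV 4.12 (cv2) and the standard library are available. Lean on these libraries where they do the work, as an engineer would, in place of code of your own. Each camera call takes 0.05 s, during which the arm holds its last target. There are 200 camera calls.

## Working session

There is one attempt and no reset: what is moved stays moved. The work goes in short steps, Python scripts to look and compute and a tool call to move; the robot and the scene stay as the last step left them, time stands still between calls to the robot, and variables do not carry over. Pictures are saved under pics/ and viewed, about 8 in all and at most 12, crops included, and the job is handed in when it is done.

Besides the shell and the picture viewer there is one more tool, called after ">>>" as name(argument=value, ...) on one line, values as JSON. send_rows: Moves the arm, as the interface text tells. Its arguments: {"type":"object","properties":{"plan":{"type":"array"},"jaw":{"type":"number"},"force":{"type":"number"}},"required":["plan"]}

```bash
mkdir -p pics; ls
cat > h.py <<'E'
import numpy as np, cv2
from plant import r
from scipy.spatial.transform import Rotation as R
def px2w(p,u,v,z=None):
    K=p["mtx"];T=np.array(p["pose"]);d=T[:3,:3]@np.array([(u-K[0][2])/K[0][0],(v-K[1][2])/K[1][1],1.])
    if z is None: s=p["range_z"][int(round(v)),int(round(u))]
    else: s=(z-T[2,3])/d[2]
    return T[:3,3]+s*d
def cloud(p):
    K=p["mtx"];T=np.array(p["pose"]);v,u=np.mgrid[:400,:640];z=p["range_z"]
    P=np.stack([(u-K[0][2])/K[0][0]*z,(v-K[1][2])/K[1][1]*z,z],-1)
    return P@T[:3,:3].T+T[:3,3]
def save(p,n): cv2.imwrite(f"pics/{n}.png",p["color"][:,:,::-1])
E
python3 - <<'E'
from h import *
p=r.capture("top");save(p,"top0")
for t in ["jig","high_spot","crank_knob","gauge_knob"]:
    for d in r.find_in(p,t)[:2]:
        print(t,d["score"],d["uv"],px2w(p,*d["uv"]).round(4))
for t,z in [("crank_knob",.11),("gauge_knob",.105)]:
    for d in r.trace(p,t)[:1]:
        C=cloud(p)[d["mask"]];C=C[C[:,2]>z-.012];print(t,len(C),np.median(C,0),C.min(0),C.max(0))
print(r.get_state())
E
```

```text
pics
jig 0.63 [338.8, 235.6] [ 0.5177 -0.0538  0.0316]
high_spot 0.66 [390.7, 223.8] [ 0.5377 -0.1398  0.0753]
crank_knob 0.55 [389.0, 220.3] [ 0.5436 -0.1368  0.0758]
gauge_knob 0.83 [292.1, 252.2] [0.488  0.0292 0.0662]
crank_knob 133 [ 0.5833571  -0.13713792  0.10828358] [ 0.5036751  -0.14760306  0.09918703] [0.5937416  0.00183912 0.73807711]
gauge_knob 129 [0.47775496 0.06465379 0.10350135] [0.46811368 0.00183912 0.09318525] [0.5036751  0.07464229 0.73807711]
{'time_s': 0.35, 'joints': array([-5.45978966e+01,  2.05562065e+01,  6.70916559e-01, -3.98571821e-03,
       -7.01375979e+01, -1.65095253e+01]), 'qd': array([ 0.0179005 , -0.14320553,  0.18122867,  0.06964726, -0.00745124,
       -0.11101683]), 'joint_torque': array([-3.74297924e-04, -5.81695962e+01,  2.92857581e+01,  6.99160382e+00,
        1.01695536e-02, -8.92762728e-05]), 'tcp_pos': array([ 0.21852355, -0.63851095,  0.24535348]), 'eef_rot': array([ 97.2094368 ,  89.97680725, 116.10066004]), 'contact_force': array([ 0.44120469, -0.14962371,  0.0668916 ]), 'moment': array([ 0.01393924,  0.04262572, -0.00767089]), 'gripper_width': 0.08733110825687408}
```

View pics/top0.png

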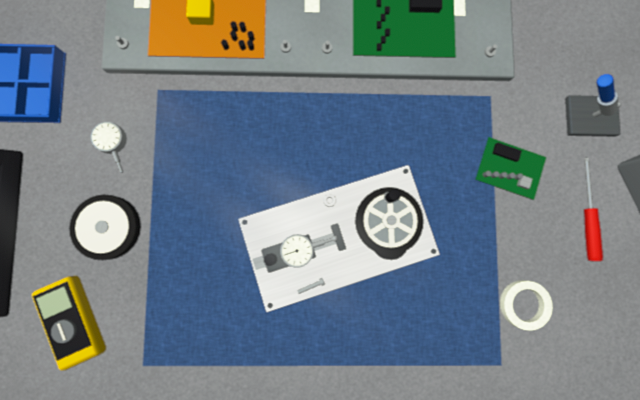

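```bash
cat >> h.py <<'E'
def go(target,jawdir=None):
    s=r.get_state();M=R.from_euler("xyz",s["eef_rot"],degrees=True).as_matrix()
    print("tcp",s["tcp_pos"].round(4),"jaw axis",M[:,1].round(3),"F",s["contact_force"].round(1),"w",round(s["gripper_width"],4),"t",s["time_s"])
    print("shift/0.15",(M.T@(np.array(target)-s["tcp_pos"])/.15).round(3))
    if jawdir is not None:
        y=np.array([jawdir[0],jawdir[1],0.]);y/=np.linalg.norm(y)
        if y@M[:,1]<0:y=-y
        x=np.array([0,0,-1.]);W=np.stack([x,y,np.cross(x,y)],1)
        print("turn/(pi/4)",(R.from_matrix(M.T@W).as_rotvec()/(np.pi/4)).round(3))
    print("tool axes in world (cols x,y,z)\n",M.round(3))
E
python3 - <<'E'
from h import *
p=r.capture("top");C=cloud(p)
c=[px2w(p,*q,z=.012)[:2] for q in [(240,219),(408,167),(438,254),(267,311)]]
print(np.round(c,4)); d=(c[0]+c[3]-c[1]-c[2]);d/=np.linalg.norm(d);print("y dir plate",d,"mid",np.mean(c,0))
def top(c0,lo,hi,rad):
    m=(np.linalg.norm(C[...,:2]-c0,axis=-1)<rad)&(C[...,2]>lo)&(C[...,2]<hi)
    return C[m]
for n,c0,lo,hi,rad in [("crank",(.583,-.137),.1,.115,.02),("gknob",(.478,.065),.097,.11,.02)]:
    q=top(c0,lo,hi,rad);print(n,len(q),q.mean(0).round(4),(q.min(0)/2+q.max(0)/2).round(4))
q=top((.5436,-.137),.058,.069,.085);(cx,cy),rr=cv2.minEnclosingCircle(q[:,:2].astype(np.float32));print("tyre",len(q),cx,cy,rr)
a=np.degrees(np.arctan2(q[:,1]-cy,q[:,0]-cx))//20*20
for k in np.unique(a): print(int(k),np.linalg.norm(q[a==k][:,:2]-[cx,cy],axis=1).max().round(4),end="; ")
q=top((.5436,-.137),.0705,.08,.02);print("\nnut",len(q),q.mean(0) if len(q) else "")
go((.478,.065,.2),d)
s=r.capture("scene");save(s,"scene0")
E
```

```text
[[ 0.5477  0.1293]
 [ 0.65   -0.1881]
 [ 0.485  -0.2419]
 [ 0.3802  0.0756]]
y dir plate [-0.31023707  0.95065923] mid [ 0.51570342 -0.05627717]
crank 118 [ 0.5842 -0.138   0.1082] [ 0.5845 -0.1386  0.1056]
gknob 117 [0.4771 0.0653 0.1034] [0.477  0.0658 0.1024]
tyre 3305 0.5400723814964294 -0.140103280544281 0.0638381689786911
-180 0.0637; -160 0.06; -140 0.0571; -120 0.0578; -100 0.0589; -80 0.0619; -60 0.0623; -40 0.0636; -20 0.0638; 0 0.0637; 20 0.0637; 40 0.0621; 60 0.0616; 80 0.0595; 100 0.0578; 120 0.0568; 140 0.0581; 160 0.0635; 
nut 162 [ 0.54390767 -0.14018857  0.07327356]
tcp [ 0.2186 -0.6386  0.2454] jaw axis [-0.324  0.946  0.   ] F [ 0.1 -0.9  1. ] w 0.0877 t 0.4
shift/0.15 [0.304 3.877 3.156]
turn/(pi/4) [ 0.018 -0.    -0.   ]
tool axes in world (cols x,y,z)
 [[-0.    -0.324  0.946]
 [ 0.     0.946  0.324]
 [-1.     0.    -0.   ]]
```

View pics/scene0.png

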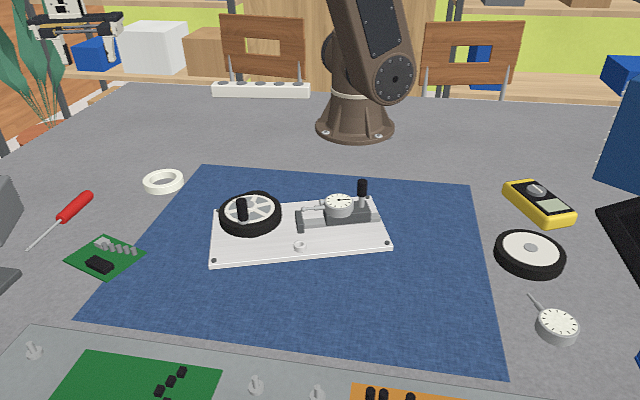

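>>> send_rows(plan=[[[0,0.2,0.16],[0.018,0,0]],[[0,0.4,0.32],[0.018,0,0]],[[0,0.6,0.48],[0.018,0,0]],[[0,0.8,0.64],[0.018,0,0]],[[0,1,0.8],[0.018,0,0]]], jaw=0.2, force=20)

```text
time_s: 0.95
tcp_pos: [0.2838, -0.4564, 0.2456]
eef_rot: [-32.8, 90.0, -14.7]
contact_force: [1.4, 0.5, 0.8]
gripper_width: 0.0548
```

>>> send_rows(plan=[[[0,0.2,0.16],[0,0,0]],[[0,0.4,0.32],[0,0,0]],[[0,0.6,0.48],[0,0,0]],[[0,0.8,0.64],[0,0,0]],[[0,1,0.8],[0,0,0]]])

```text
time_s: 1.45
tcp_pos: [0.3516, -0.2752, 0.246]
eef_rot: [-35.3, 89.9, -17.2]
contact_force: [1.0, 0.0, -0.4]
gripper_width: 0.0524
```

>>> send_rows(plan=[[[0,0.2,0.16],[0,0,0]],[[0,0.4,0.32],[0,0,0]],[[0,0.6,0.48],[0,0,0]],[[0,0.8,0.64],[0,0,0]],[[0,1,0.8],[0,0,0]]])

```text
time_s: 1.95
tcp_pos: [0.4195, -0.0938, 0.2464]
eef_rot: [-21.0, 89.9, -2.9]
contact_force: [0.3, 0.0, 0.6]
gripper_width: 0.0523
```

```bash
python3 -c "
from h import *
go((.477,.0655,.2),(-.31,.951))"
```

```text
tcp [ 0.4195 -0.0938  0.2464] jaw axis [-0.31   0.951 -0.001] F [0.3 0.  0.6] w 0.0523 t 1.95
shift/0.15 [0.31  0.891 0.693]
turn/(pi/4) [0.001 0.003 0.001]
tool axes in world (cols x,y,z)
 [[ 0.002 -0.31   0.951]
 [-0.     0.951  0.31 ]
 [-1.    -0.001  0.002]]
```

>>> send_rows(plan=[[[0,0.25,0.19],[0,0,0]],[[0,0.5,0.38],[0,0,0]],[[0.05,0.7,0.55],[0,0,0]],[[0.15,0.85,0.66],[0,0,0]],[[0.3,0.891,0.693],[0,0,0]]])

```text
time_s: 2.45
tcp_pos: [0.4786, 0.0685, 0.2021]
eef_rot: [-5.0, 89.7, 13.2]
contact_force: [0.3, -0.4, -0.6]
gripper_width: 0.0528
```

```bash
python3 -c "
from h import *
go((.477,.0655,.093),(-.31,.951))
p=r.capture('wrist');save(p,'w1')"
```

```text
tcp [0.4786 0.0685 0.2021] jaw axis [-0.313  0.95  -0.   ] F [ 0.3 -0.4 -0.6] w 0.0528 t 2.45
shift/0.15 [ 0.727 -0.015 -0.02 ]
turn/(pi/4) [0.004 0.007 0.001]
tool axes in world (cols x,y,z)
 [[ 0.005 -0.313  0.95 ]
 [ 0.001  0.95   0.313]
 [-1.    -0.     0.006]]
```

View pics/w1.png

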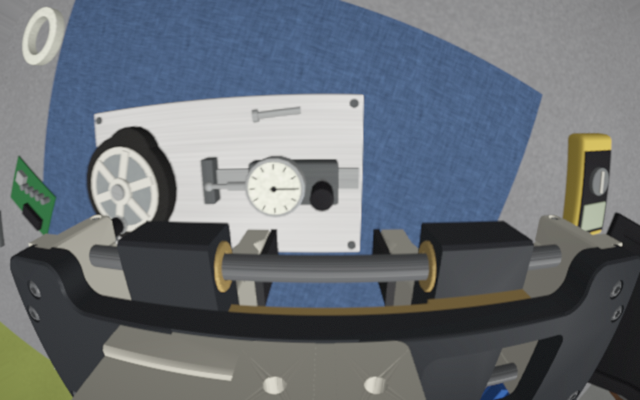

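The knob, at (321,195), lies centred between the fingers, which show at about 250 and 390. The bulge shows at the wheel's top edge, near (130,132), opposite the crank knob at (118,226).

>>> send_rows(plan=[[[0.2,-0.015,-0.02],[0,0.007,0]],[[0.4,-0.015,-0.02],[0,0.007,0]],[[0.6,-0.015,-0.02],[0,0.007,0]],[[0.727,-0.015,-0.02],[0,0.007,0]],[[0.727,-0.015,-0.02],[0,0.007,0]]])

```text
time_s: 3.0
tcp_pos: [0.4729, 0.0634, 0.0872]
eef_rot: [-173.8, 89.4, -155.7]
contact_force: [-0.1, 0.1, 0.3]
gripper_width: 0.0529
```

>>> send_rows(plan=[[[0,0,0],[0,0,0]],[[0,0,0],[0,0,0]],[[0,0,0],[0,0,0]],[[0,0,0],[0,0,0]],[[0,0,0],[0,0,0]]], jaw=-1, force=20)

```text
time_s: 3.5
tcp_pos: [0.4732, 0.0634, 0.0878]
eef_rot: [-173.8, 89.5, -155.7]
contact_force: [-0.0, -1.6, 4.2]
gripper_width: 0.0194
```

```bash
python3 -c "
from h import *
go((.544-.31*.175,-.140+.951*.175,.093),(-.31,.951))"
```

```text
tcp [0.4732 0.0634 0.0878] jaw axis [-0.311  0.95  -0.001] F [-0.  -1.6  4.2] w 0.0194 t 3.5
shift/0.15 [-0.035 -0.269  0.028]
turn/(pi/4) [ 0.002 -0.012  0.001]
tool axes in world (cols x,y,z)
 [[-0.008 -0.311  0.95 ]
 [-0.004  0.95   0.311]
 [-1.    -0.001 -0.009]]
```

>>> send_rows(plan=[[[-0.02,-0.04,0],[0,0,0]],[[-0.02,-0.09,0],[0,0,0]],[[-0.02,-0.14,0],[0,0,0]],[[-0.02,-0.19,0],[0,0,0]],[[-0.02,-0.23,0],[0,0,0]]])

```text
time_s: 4.0
tcp_pos: [0.4831, 0.0312, 0.0894]
eef_rot: [175.8, 89.4, -166.1]
contact_force: [0.9, 7.5, -14.8]
gripper_width: 0.0195
```

```bash
python3 -c "
from h import *
go((.544-.31*.175,-.140+.951*.175,.093),(-.31,.951))"
```

```text
tcp [0.4831 0.0312 0.0894] jaw axis [-0.311  0.951  0.001] F [  0.9   7.5 -14.8] w 0.0195 t 4.0
shift/0.15 [-0.024 -0.044  0.032]
turn/(pi/4) [ 0.001 -0.013 -0.001]
tool axes in world (cols x,y,z)
 [[-0.01  -0.311  0.951]
 [-0.002  0.951  0.31 ]
 [-1.     0.001 -0.01 ]]
```

>>> send_rows(plan=[[[0.01,-0.015,0],[0,0,0]],[[0.01,-0.025,0],[0,0,0]],[[0.01,-0.035,0],[0,0,0]],[[0.01,-0.045,0],[0,0,0]],[[0.01,-0.045,0],[0,0,0]]])

```text
time_s: 4.5
tcp_pos: [0.4854, 0.0251, 0.089]
eef_rot: [172.4, 89.5, -169.5]
contact_force: [-4.9, 4.8, 9.2]
gripper_width: 0.0192
```

>>> send_rows(plan=[[[0,-0.005,0],[0,0,0]],[[0,-0.01,0],[0,0,0]],[[0,-0.015,0],[0,0,0]],[[0,-0.02,0],[0,0,0]],[[0,-0.02,0],[0,0,0]]])

```text
time_s: 5.0
tcp_pos: [0.486, 0.0234, 0.089]
eef_rot: [162.0, 89.5, -179.9]
contact_force: [-5.2, 8.9, 1.5]
gripper_width: 0.0196
```

```bash
python3 -c "
from h import *
go((.544-.31*.175,-.140+.951*.175,.093),(-.31,.951))"
```

```text
tcp [0.486  0.0234 0.089 ] jaw axis [-0.311  0.951  0.003] F [-5.2  8.9  1.5] w 0.0196 t 5.0
shift/0.15 [-0.027  0.011  0.03 ]
turn/(pi/4) [ 0.001 -0.011 -0.004]
tool axes in world (cols x,y,z)
 [[-0.009 -0.311  0.95 ]
 [-0.     0.951  0.311]
 [-1.     0.003 -0.009]]
```

>>> send_rows(plan=[[[0,-0.007,0],[0,0,0]],[[0,-0.014,0],[0,0,0]],[[0,-0.02,0],[0,0,0]],[[0,-0.026,0],[0,0,0]],[[0,-0.026,0],[0,0,0]]])

```text
time_s: 5.5
tcp_pos: [0.4861, 0.0231, 0.089]
eef_rot: [135.6, 89.4, 153.6]
contact_force: [-12.8, 26.5, 5.4]
gripper_width: 0.0199
```

```bash
python3 -c "
from h import *
go((.544-.31*.175,-.140+.951*.175,.093),(-.31,.951))
p=r.capture('wrist');save(p,'w2')"
```

```text
tcp [0.4861 0.0231 0.089 ] jaw axis [-0.31   0.951  0.008] F [-12.8  26.5   5.4] w 0.0199 t 5.5
shift/0.15 [-0.027  0.014  0.03 ]
turn/(pi/4) [ 0.   -0.01 -0.01]
tool axes in world (cols x,y,z)
 [[-0.01  -0.31   0.951]
 [ 0.005  0.951  0.31 ]
 [-1.     0.008 -0.008]]
```

View pics/w2.png

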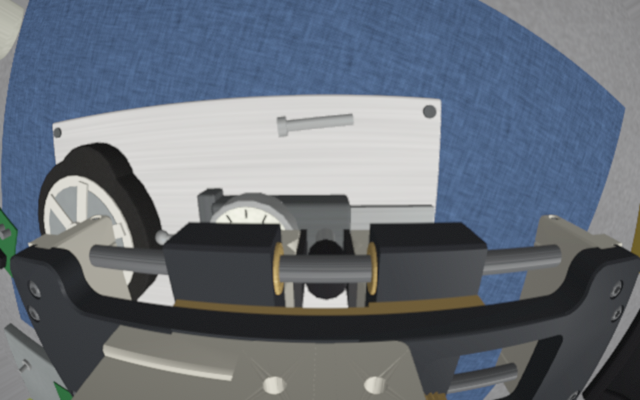

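The gauge is against its stop: force rose to 29 N with no travel, and the plunger touches the tyre near (160,238). Next I relax, open and lift.

>>> send_rows(plan=[[[0,0,0],[0,0,0]],[[0,0,0],[0,0,0]],[[0,0,0],[0,0,0]],[[0,0,0],[0,0,0]],[[0,0,0],[0,0,0]]], jaw=0.1)

```text
time_s: 6.05
tcp_pos: [0.4861, 0.0227, 0.089]
eef_rot: [137.4, 89.4, 155.4]
contact_force: [0.1, 0.4, -0.1]
gripper_width: 0.0473
```

>>> send_rows(plan=[[[-0.12,0,0],[0,-0.01,-0.01]],[[-0.24,0,0],[0,-0.01,-0.01]],[[-0.36,0,0],[0,-0.01,-0.01]],[[-0.48,0,0],[0,-0.01,-0.01]],[[-0.6,0,0],[0,-0.01,-0.01]]])

```text
time_s: 6.55
tcp_pos: [0.4869, 0.022, 0.1797]
eef_rot: [-131.6, 90.0, -113.6]
contact_force: [0.4, 0.7, -0.3]
gripper_width: 0.048
```

```bash
cat >> h.py <<'E'
def look(n=None):
    p=r.capture("top");C=cloud(p)
    if n: save(p,n)
    m=lambda c0,lo,hi,rad:C[(np.linalg.norm(C[...,:2]-c0,axis=-1)<rad)&(C[...,2]>lo)&(C[...,2]<hi)]
    A=np.array([.544,-.140]);J=np.array([[.951,.310],[-.310,.951]])
    for nm,q in [("crank",m(A,.1,.113,.055)),("gknob",m(A+J[1]*.19,.097,.11,.045))]:
        if len(q): print(nm,len(q),q.mean(0).round(4),"jig xy",(J@(q.mean(0)[:2]-A)).round(4))
E
python3 -c "
from h import *
look()
go((.5845,-.138,.17),(-.31,.951))"
```

```text
crank 121 [ 0.5842 -0.1379  0.1082] jig xy [ 0.0389 -0.0105]
tcp [0.4885 0.0223 0.1827] jaw axis [-0.31   0.951 -0.001] F [1.5 1.2 3. ] w 0.0486 t 6.6
shift/0.15 [ 0.087 -1.214  0.277]
turn/(pi/4) [0.    0.005 0.001]
tool axes in world (cols x,y,z)
 [[ 0.004 -0.31   0.951]
 [ 0.     0.951  0.31 ]
 [-1.    -0.001  0.004]]
```

>>> send_rows(plan=[[[0,-0.25,0.06],[0,0.005,0]],[[0,-0.5,0.12],[0,0.005,0]],[[0,-0.75,0.18],[0,0.005,0]],[[0,-0.95,0.25],[0,0.005,0]],[[0.05,-1,0.277],[0,0.005,0]]])

```text
time_s: 7.1
tcp_pos: [0.5763, -0.1101, 0.1756]
eef_rot: [-66.5, 89.9, -48.6]
contact_force: [-0.1, 0.8, -0.5]
gripper_width: 0.0482
```

>>> send_rows(plan=[[[0,-0.15,0],[0,0,0]],[[0,-0.2,0],[0,0,0]],[[0,-0.2,0],[0,0,0]],[[0,-0.2,0],[0,0,0]],[[0,-0.2,0],[0,0,0]]])

```text
time_s: 7.6
tcp_pos: [0.5853, -0.1379, 0.1759]
eef_rot: [-60.4, 89.9, -42.4]
contact_force: [-0.4, -0.1, 0.6]
gripper_width: 0.0482
```

```bash
python3 -c "
from h import *
look()
go((.5842,-.138,.099),(-.31,.951))"
```

```text
crank 3 [ 0.5818 -0.1468  0.1095] jig xy [ 0.0338 -0.0182]
tcp [ 0.5854 -0.1378  0.176 ] jaw axis [-0.309  0.951 -0.002] F [ 0.9 -0.4 -0.2] w 0.0482 t 7.65
shift/0.15 [ 0.513  0.002 -0.008]
turn/(pi/4) [-0.002  0.002  0.003]
tool axes in world (cols x,y,z)
 [[ 0.002 -0.309  0.951]
 [-0.002  0.951  0.309]
 [-1.    -0.002  0.001]]
```

>>> send_rows(plan=[[[0.15,0,-0.008],[0,0,0]],[[0.3,0,-0.008],[0,0,0]],[[0.43,0,-0.008],[0,0,0]],[[0.5,0,-0.008],[0,0,0]],[[0.5,0,-0.008],[0,0,0]]])

```text
time_s: 8.15
tcp_pos: [0.5835, -0.1378, 0.0998]
eef_rot: [-128.6, 89.9, -110.6]
contact_force: [-0.0, 0.5, 0.6]
gripper_width: 0.048
```

>>> send_rows(plan=[[[0,0,0],[0,0,0]],[[0,0,0],[0,0,0]],[[0,0,0],[0,0,0]],[[0,0,0],[0,0,0]],[[0,0,0],[0,0,0]]], jaw=-1, force=20)

```text
time_s: 8.65
tcp_pos: [0.5842, -0.1382, 0.1006]
eef_rot: [-77.2, 89.9, -59.2]
contact_force: [1.2, -2.3, 2.4]
gripper_width: 0.0198
```

```bash
cat >> h.py <<'E'
def arc(angs):
    s=r.get_state();M=R.from_euler("xyz",s["eef_rot"],degrees=True).as_matrix();A=np.array([.544,-.140])
    d=s["tcp_pos"][:2]-A;a0=np.degrees(np.arctan2(d[1],d[0]));print("tcp",s["tcp_pos"].round(4),"r",np.linalg.norm(d).round(4),"ang",a0.round(1),"F",s["contact_force"].round(1),"w",s["gripper_width"].round(4))
    for a in angs:
        t=np.r_[A+.04*np.array([np.cos(np.radians(a)),np.sin(np.radians(a))]),s["tcp_pos"][2]]
        print(a,(M.T@(t-s["tcp_pos"])/.15).round(3))
E
python3 -c "
from h import *
arc([-4,-11,-18,-24,-30])"
```

```text
Traceback (most recent call last):
  File "h.py", line 33, in arc
    d=s["tcp_pos"][:2]-A;a0=np.degrees(np.arctan2(d[1],d[0]));print("tcp",s["tcp_pos"].round(4),"r",np.linalg.norm(d).round(4),"ang",a0.round(1),"F",s["contact_force"].round(1),"w",s["gripper_width"].round(4))
                                                                                                                                                                                     ^^^^^^^^^^^^^^^^^^^^^^^^
AttributeError: 'float' object has no attribute 'round'
```

```bash
sed -i 's/s\["gripper_width"\].round(4)/round(s["gripper_width"],4)/' h.py
python3 -c "
from h import *
arc([-4,-11,-18,-24,-30])"
```

```text
tcp [ 0.5842 -0.1382  0.1006] r 0.0403 ang 2.6 F [ 1.2 -2.3  2.4] w 0.0198
-4 [ 0.    -0.028 -0.012]
-11 [ 0.    -0.058 -0.026]
-18 [ 0.    -0.085 -0.043]
-24 [ 0.    -0.107 -0.061]
-30 [ 0.    -0.127 -0.08 ]
```

>>> send_rows(plan=[[[0,-0.028,-0.012],[0,0,0]],[[0,-0.058,-0.026],[0,0,0]],[[0,-0.085,-0.043],[0,0,0]],[[0,-0.107,-0.061],[0,0,0]],[[0,-0.127,-0.08],[0,0,0]]])

```text
time_s: 9.15
tcp_pos: [0.5797, -0.16, 0.1007]
eef_rot: [-42.8, 89.8, -24.7]
contact_force: [4.5, 3.0, -1.6]
gripper_width: 0.0194
```

```bash
python3 -c "
from h import *
arc([-36,-43,-50,-56,-62])"
```

```text
tcp [ 0.5797 -0.16    0.1007] r 0.0409 ang -29.2 F [ 4.5  3.  -1.6] w 0.0194
-36 [-0.    -0.016 -0.029]
-43 [-0.    -0.033 -0.056]
-50 [-0.    -0.047 -0.086]
-56 [-0.    -0.056 -0.112]
-62 [-0.    -0.062 -0.139]
```

Moving as planned.

>>> send_rows(plan=[[[0,-0.016,-0.029],[0,0,0]],[[0,-0.033,-0.056],[0,0,0]],[[0,-0.047,-0.086],[0,0,0]],[[0,-0.056,-0.112],[0,0,0]],[[0,-0.062,-0.139],[0,0,0]]])

```text
time_s: 9.65
tcp_pos: [0.565, -0.1755, 0.1008]
eef_rot: [-30.2, 89.6, -12.1]
contact_force: [8.7, -0.5, -7.3]
gripper_width: 0.0195
```

```bash
python3 -c "
from h import *
arc([-64,-66,-69,-72,-72])"
```

```text
tcp [ 0.565  -0.1755  0.1008] r 0.0412 ang -59.4 F [ 8.7 -0.5 -7.3] w 0.0195
-64 [-0.     0.004 -0.023]
-66 [-0.     0.003 -0.032]
-69 [-0.     0.002 -0.046]
-72 [-0.     0.002 -0.06 ]
-72 [-0.     0.002 -0.06 ]
```

>>> send_rows(plan=[[[0,-0.001,-0.02],[0,0,0]],[[0,-0.002,-0.034],[0,0,0]],[[0,-0.002,-0.048],[0,0,0]],[[0,-0.002,-0.06],[0,0,0]],[[0,-0.002,-0.06],[0,0,0]]])

```text
time_s: 10.15
tcp_pos: [0.5573, -0.1791, 0.1007]
eef_rot: [-30.2, 89.5, -12.2]
contact_force: [4.9, -1.7, -4.2]
gripper_width: 0.0195
```

```bash
python3 -c "
from h import *
arc([-72])"
```

```text
tcp [ 0.5573 -0.1791  0.1007] r 0.0413 ang -71.2 F [ 4.9 -1.7 -4.2] w 0.0195
-72 [-0.     0.009 -0.004]
```

>>> send_rows(plan=[[[0,0,-0.004],[0,0,0]],[[0,0,-0.004],[0,0,0]],[[0,0,-0.004],[0,0,0]],[[0,0,-0.004],[0,0,0]],[[0,0,-0.004],[0,0,0]]], jaw=0.1)

```text
time_s: 10.65
tcp_pos: [0.5566, -0.1794, 0.1007]
eef_rot: [-30.7, 89.5, -12.6]
contact_force: [0.5, 0.3, -0.1]
gripper_width: 0.0472
```

>>> send_rows(plan=[[[-0.15,0,0],[0,0,0]],[[-0.3,0,0],[0,0,0]],[[-0.45,0,0],[0,0,0]],[[-0.6,0,0],[0,0,0]],[[-0.7,0,0],[0,0,0]]])

```text
time_s: 11.15
tcp_pos: [0.5561, -0.1792, 0.2076]
eef_rot: [-29.7, 89.4, -11.7]
contact_force: [1.0, -0.5, -0.5]
gripper_width: 0.0482
```

>>> send_rows(plan=[[[-0.1,-0.25,0],[0,0,0]],[[-0.1,-0.5,0],[0,0,0]],[[-0.1,-0.75,0],[0,0,0]],[[-0.1,-1,0],[0,0,0]],[[-0.1,-1,0],[0,0,0]]])

```text
time_s: 11.65
tcp_pos: [0.6027, -0.3254, 0.2222]
eef_rot: [-33.9, 89.4, -16.0]
contact_force: [-0.6, 0.3, -0.2]
gripper_width: 0.0482
```

```bash
python3 -c "
from h import *
look()
p=r.capture('top');cv2.imwrite('pics/top1.png',cv2.resize(p['color'][150:330,220:460,::-1],None,fx=3,fy=3,interpolation=cv2.INTER_CUBIC))"
```

```text
crank 123 [ 0.5575 -0.1768  0.108 ] jig xy [ 0.0015 -0.0392]
gknob 116 [0.4901 0.0257 0.1035] jig xy [1.000e-04 1.743e-01]
```

View pics/top1.png

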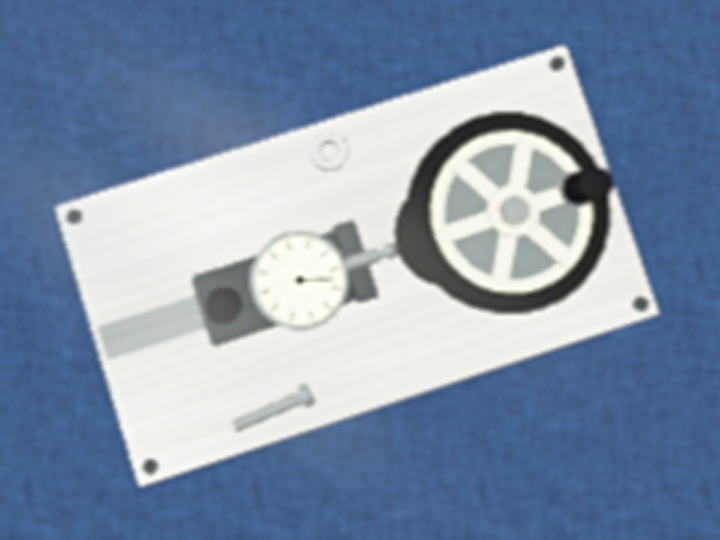

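The zoomed top view shows the plunger tip at (395,248) on the bulge, which is centred near (408,240). The crank knob is opposite, at (590,185). The gauge is home and the gripper is clear.

```bash
python3 -c "
from h import *
print(r.get_state()['time_s'],r.get_state()['contact_force']);r.close_job()"
```

```text
11.75 [-0.59902501  1.00925898  0.31753431]
the job is handed in; nothing more can be done
```

I slid the gauge home by its knob and let go. I then gripped the crank knob and turned the wheel about 74° until the bulge sat at the plunger. After that I let go, backed off and handed the job in at 11.75 s; no verdict was reported.

- **Gauge home:** the push force rose to about 29 N with no further travel at the stop. In the last picture the knob is at jig y = 0.174 m (limit 0.179 m).
- **Bulge at the plunger:** the crank knob measures (0.0015, -0.039) m in the jig frame. That puts the top of the bulge about 2.6 mm off the plunger's line (limit 13 mm), and the top view shows the plunger touching the bulge.
- **Gripper:** it stood clear of the jig, with about 1 N of noise on the force reading.
- **Not measured:** I had no direct reading of how far the plunger is pressed in, so I judged that from the geometry and the picture.

No check failed or disagreed.

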